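Seat the keyed support flange on the grinder spindle

TASK

The angle grinder lies belly-up in its cradle, ready for a new disc. Put its support flange, the round steel part whose bore has two flats, boss upwards over the spindle and turn it gently by feel until its flats match the spindle's and it drops fully home against the shoulder, then let go. Do not force it down, and leave the clamp nut and the plain spacer lying on the mat.

Things in the scene. Friction and masses are not known exactly. Their poses are not given: they have to be found in the camera images.
- flange: support flange, plain steel: 42 mm disc with an 8 mm high rim to grip, a boss 31 mm wide on top (11 mm high overall), and a bore right through, 25 mm round with two flats 18 mm apart. Origin mid-underside, z up, x parallel to the flats (y is square to them). A half turn brings it to the same fit. It lies boss up on the mat at any yaw. About 0.09 kg
- boss_top (a point): centre of the top of the flange's boss, 11 mm above the flange's origin, same axes
- mat: thin fixed rubber mat, 100 x 260 x 4 mm, origin mid-underside; on it, in a row about 85 mm apart along its y, lie the flange, the clamp nut and the spacer, in any order
- clamp_nut: clamp nut like the flange outside (42 mm, 10.5 mm high) but with a small round 14 mm bore and two pin holes; stays on the mat. Origin mid-underside
- spacer: spacer ring like the flange outside (42 mm, 11 mm high) but with a plain round 25 mm bore, no flats; stays on the mat. Origin mid-underside
- grinder: angle grinder, fixed in its plywood cradle, spindle up. Origin and axes as seat; its motor and tail run 320 mm along +x (away from the robot, rising), 45 mm below the seat; side handle along +y. A half-round guard stands 66 mm out from the spindle on the +x side, up to 16 mm above the seat; round the spindle, out to 60 mm, nothing is higher than 2.5 mm below the seat
- seat (a point): centre of the spindle's shoulder, 29 mm wide, where the flange's underside must end. z along the spindle, leaning 18 degrees from vertical towards -x. Above the shoulder a collar, 23 mm round with two flats 16 mm apart, is 7 mm high, its flats bevelled over the top 2 mm; above it a 13.6 mm threaded end reaches 22.5 mm
- cradle: plywood cradle of the grinder, fixed; origin on the bench straight below the seat (110 mm), z up, x towards the grinder's tail. The spindle's own angle is not reported and can be any: its flats are to be seen or felt. Out of line by over 7 degrees or so the flange stops on the collar, up to 7 mm too high. The spindle turns freely, with a drag of about 0.15 Nm
Mind the look-alikes: they are no part of the job. What is shaped like the flange but blue or green is not meant.

How it is judged:
By the outcome, as a careful person would: the job done as asked, in the order asked, and still so for the second after the job is handed in, with the robot touching nothing.
It also fails if it takes over 72 s, if anything falls off the work surface, if the arm or the gripper's body presses on something with over 40 N, if the wrist force passes 120 N, or if a joint passes its speed limit or range.

ROBOT

A 6-joint arm with a two-finger parallel gripper is mounted at the origin on the work surface. World frame = base frame: x ahead of the robot, y to its left, z up, the work surface at z = 0. Lengths are in mm, angles in rad, forces in N, time in s.
With the tool pointing down it reaches from about 275 to 750 mm from the base axis. Payload 10.2 kg.
Tool frame: the origin (TCP) lies on the centre line of the jaws, within the pads' length; the fingertips stand 17 mm ahead of it and the grasp point (between the pads) lies 2 mm behind it (ctrl.tip_extent is the distance from the TCP to the fingertips, in mm); z points along the fingers, y is the line along which they close (so a half turn about z gives the same grasp; the last joint's range is limited). The gripper opens to 85 mm and grips with 20 to 120 N. Pads are 22 mm wide; open, the fingers measure 114 mm over their backs; the gripper's body (76 mm by 85 mm) begins 54 mm behind the grasp point. The pads swing forward as they close: fully open they stand 13 mm farther back than shut.
Start: joints at [1.123, 0.313, 1.498, -0, 1.331, -0.223], TCP at [117.041, 511.793, 228.194] pointing down, gripper open.
Joint ranges: [-2.94, 2.94], [-0.97, 2.17], [0.19, 2.56], [-1.23, 4.37], [0.02, 3.11], [-2.88, 2.88]. Speed limits (rad/s): [2.39, 2.39, 3.01, 3.14, 3.14, 3.14].

INTERFACE

Orientations are given as a unit quaternion [w, x, y, z].
In Python, from rig import sensors, capture, ctrl, cut_out, place_of gives the robot as it stands.
- The arm moves only by the shell command python3 -m jog 'ROWS' [FORCE]. ROWS is JSON, a list of rows, each a list of 3 entries, a list of its own where there are three numbers: the shift along the world's x, y, z in mm, then the turn, a rotation vector about the world's x, y, z in degrees, then the closure, from 0 (fully open) to 1 (shut). A call has exactly 8 rows; each row is the pose to reach, as a shift and turn from the pose commanded when the call began; what a row does not reach only later rows make up. A row lasts 1/12 s, in which the tool goes at most 41.7 mm and 7.16 degrees, less where a joint would pass 70% of its speed; a pose out of reach is approached as far as the arm can. A call with a gripper value outside its range is refused whole. The fingers move at their own pace and stop on an object; FORCE is the grip in N (left out, the last holds). Time passes only in rows, so rows that repeat a pose let the fingers close, or fill a call up. It gives the time, the measured TCP pose, the force and the opening at its end, in the units of the state.
- sensors.sense(): the state, without advancing time (a new reading comes with each control period).
- capture(name): name is "side" or "top" or "wrist"; returns a dict with "color" (384x512x3 uint8, blue, green, red), "z_map" (384x512 float32, mm along the optical axis (not along the pixel's ray), 0 where there is no reading), "camera_matrix" (3x3 intrinsics, pixels), "R" (3x3) and "t" (3): a world point X has camera coordinates R X + t. Camera axes: x right, y down, z forward; pixel columns grow to the right and rows downward; lengths in mm; the calibration is good to about 2 mm. A picture is of the moment at which its call begins.
- ctrl.finish_job(): hands the job in, once; it reports no verdict.
Trained networks look in a picture, given as the dict that the camera call returned (one of the last four; its "shot" number tells which), for a name from the list of things; names that differ only in an ending like _2 or _b are one class to them, and where a whole thing is asked for, a point or a joint stands for the part that bears it (a point fixed in the world has none). Each returns a list of dicts, best first, with "p" (0 to 1); they miss things now and then, are a little off and sometimes report something else, mostly with a low value. They report only what shows in the picture. A call takes as long as a camera call. They do not tell look-alikes from the thing itself.
- cut_out(picture, query): "region" (384x512 bool, what is visible of it) and "box" ([left, top, right, bottom] in pixels, round what is visible of it).
- place_of(picture, query): "centre" ([row, column] in pixels: a listed point, or the origin of a listed thing).
The state is a dict: "time_s": time; "joints": joint angles; "dq": joint speeds; "tau": joint torques, N m; "eef_pos": TCP position; "ee_rot": TCP orientation; "force": force on the tool from outside, world axes, zero at the start; "wrist_torque": the same for the moment, N m; "grip_width": opening from 0.0 (shut) to 1.0 (fully open).
Only numpy, scipy, OpenCV 4.12 (cv2) and the standard library are available. Lean on these libraries where they do the work, as an engineer would, in place of code of your own. Each camera call takes 0.05 s, during which the arm holds its last target. There are 200 camera calls.

## Working session

There is one attempt and no reset: what is moved stays moved. The work goes in short steps, Python scripts to look and compute and a shell command to move; the robot and the scene stay as the last step left them, time stands still between calls to the robot, and variables do not carry over. Pictures are saved under pics/ and viewed, on a budget of 10 in all, crops included, one or two more only if the job needs it, and the job is handed in when it is done.

```bash
mkdir -p pics; cat > h.py <<'E'
import numpy as np, cv2
from rig import sensors, capture, ctrl, cut_out, place_of
def world(p,r,c,z=None):
    K=p["camera_matrix"]; z=p["z_map"][int(r),int(c)] if z is None else z
    X=np.array([(c-K[0,2])/K[0,0]*z,(r-K[1,2])/K[1,1]*z,z]); return p["R"].T@(X-p["t"])
def cloud(p,m):
    r,c=np.nonzero(m&(p["z_map"]>0)); z=p["z_map"][r,c];K=p["camera_matrix"]
    X=np.c_[(c-K[0,2])/K[0,0]*z,(r-K[1,2])/K[1,1]*z,z]; return (X-p["t"])@p["R"]
def pix(p,X):
    q=p["R"]@np.array(X)+p["t"]; q=p["camera_matrix"]@q; return q[:2]/q[2]
E
python3 - <<'E'
from h import *
s=sensors.sense(); print(s["eef_pos"],s["ee_rot"],s["force"],s["grip_width"],ctrl.tip_extent)
ims=[]
for n in ("top","side"):
    p=capture(n); cv2.imwrite(f"pics/{n}0.png",p["color"]); ims.append(p["color"])
    for q in ("flange","boss_top","clamp_nut","spacer","seat","grinder","mat"):
        for d in place_of(p,q)[:3]:
            r,c=d["centre"]; print(n,q,round(d["p"],2),np.round([r,c]),np.round(world(p,r,c),1))
cv2.imwrite("pics/both.png",cv2.resize(np.hstack(ims),(800,300)))
E
```

```text
[116.92601469 511.53303943 227.61911274] [-2.11495555e-04  1.12169667e-01  9.93688846e-01 -6.31536279e-04] [ 0.13687057 -0.29775601 -0.22230532] 1.0022002225348483 17.0
top flange 0.55 [188. 355.] [ 523.4 -268.    -4.2]
top flange 0.55 [241. 347.] [ 378.5   -7.9 1078.5]
top flange 0.46 [145. 347.] [ 6.518e+02 -2.502e+02  1.000e-01]
top boss_top 0.61 [144. 349.] [ 655.7 -256.5   -2.6]
top boss_top 0.6 [188. 356.] [ 521.3 -271.     4.6]
top boss_top 0.51 [192. 350.] [ 508.6 -249.7   13.4]
top clamp_nut 0.6 [186. 169.] [520.6 243.7 128.9]
top clamp_nut 0.46 [199. 383.] [ 488.7 -344.3    6.6]
top spacer 0.61 [187. 324.] [ 526.4 -179.4    3.2]
top seat 0.65 [181. 165.] [536.2 256.  118.2]
top seat 0.45 [201. 381.] [ 484.3 -339.1    2.1]
top grinder 0.7 [184. 169.] [525.7 243.6 131.3]
top grinder 0.65 [181. 166.] [537.3 254.7 118. ]
top mat 0.92 [190. 352.] [ 515.6 -258.3    3.4]
top mat 0.63 [189. 178.] [517.3 226.5  93.9]
side flange 0.83 [308. 282.] [ 3.779e+02 -2.338e+02 -3.000e-01]
side flange 0.73 [283. 336.] [ 507.4 -269.6   14. ]
side flange 0.51 [255. 368.] [ 644.4 -259.3    9.6]
side boss_top 0.81 [305. 282.] [ 382.9 -230.1    2.1]
side boss_top 0.74 [281. 338.] [ 527.3 -262.5    2.8]
side boss_top 0.62 [251. 367.] [ 661.  -243.5    2.4]
side spacer 0.53 [258. 312.] [ 534.1 -175.7    4.1]
side seat 0.84 [158. 211.] [521.7 244.3 114.9]
side grinder 0.9 [157. 210.] [520.8 244.3 120.7]
side mat 0.69 [282. 335.] [ 516.6 -262.2    4.1]
```

View pics/both.png

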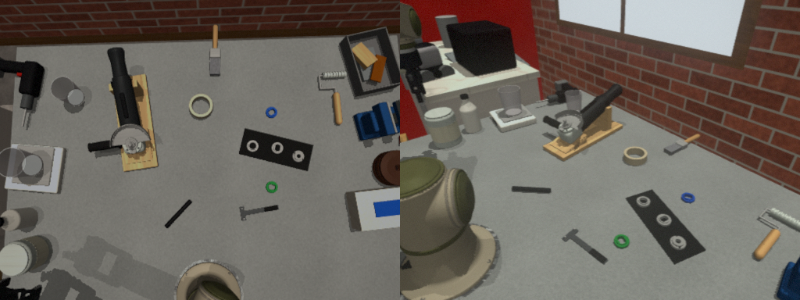

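```bash
cat >> h.py <<'E'
from scipy.spatial.transform import Rotation as Ro
def tool():
    s=sensors.sense(); q=s["ee_rot"]; return Ro.from_quat([q[1],q[2],q[3],q[0]]),np.array(s["eef_pos"])
E
python3 - <<'E'
from h import *
p=capture("wrist"); C=-p["R"].T@p["t"]; T,x=tool()
print("cam in tool",T.inv().apply(C-x).round(1),"axis in tool",T.inv().apply(p["R"][2]).round(3),"imgx",T.inv().apply(p["R"][0]).round(2),T.as_matrix().round(2),p["camera_matrix"])
p=capture("top")
a=p["color"][160:225,300:410]; b=capture("side")["color"][235:325,265:405]
cv2.imwrite("pics/z.png",np.vstack([cv2.resize(a,(500,295),interpolation=2),cv2.resize(b,(466,300),interpolation=2)[:, :466].copy() if 0 else cv2.resize(b,(500,300),interpolation=2)]))
E
```

```text
cam in tool [  74.6    1.5 -145.2] axis in tool [-0.292 -0.001  0.957] imgx [-0.  1.  0.] [[-0.97  0.22  0.  ]
 [ 0.22  0.97 -0.  ]
 [-0.   -0.   -1.  ]] [[327.10423623   0.         255.81235036]
 [  0.         327.10423623 190.06450046]
 [  0.           0.           1.        ]]
```

View pics/z.png

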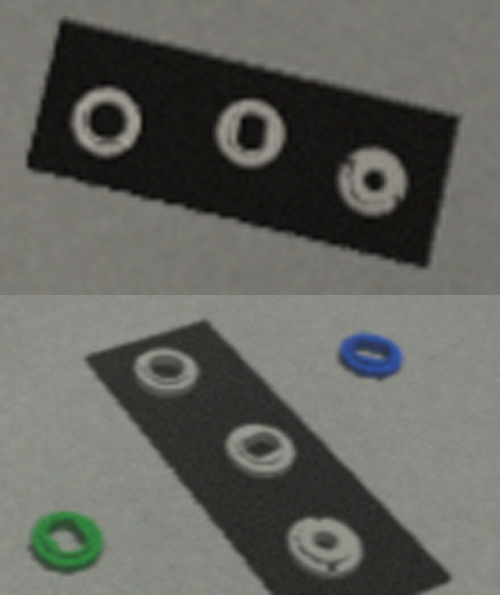

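```bash
cat >> h.py <<'E'
def atz(p,r,c,Z):
    C=-p["R"].T@p["t"]; d=world(p,r,c,100.)-C; return C+d*(Z-C[2])/d[2]
E
python3 - <<'E'
from h import *
for n in("top","side"):
    p=capture(n)
    for q in ("seat","grinder"):
        for d in place_of(p,q)[:1]: print(n,q,d["p"],d["centre"],atz(p,*d["centre"],110).round(1))
    for q in ("boss_top","flange"):
        for d in place_of(p,q)[:3]: print(n,q,d["p"],atz(p,*d["centre"],15).round(1))
    for q in ("cradle","grinder","mat"):
        for d in cut_out(p,q)[:1]:
            X=cloud(p,d["region"]); lo,hi=np.percentile(X[:,2],[2,98])
            print(n,q,round(d["p"],2),d["box"],len(X),lo,hi,cv2.minAreaRect(X[:,:2].astype(np.float32)))
E
```

```text
top seat 0.84 [183.4, 166.3] [531.3 255.4 110. ]
top grinder 0.71 [184.6, 168.1] [528.  250.6 110. ]
top boss_top 0.66 [ 529.6 -273.5   15. ]
top boss_top 0.65 [ 648.  -245.4   15. ]
top boss_top 0.4 [ 374.6 -240.7   15. ]
top flange 0.7 [ 512.1 -255.5   15. ]
top flange 0.57 [ 654.4 -251.5   15. ]
top flange 0.48 [551.1 286.6  15. ]
top cradle 0.82 [113.1, 59.9, 202.5, 218.4] 6775 11.835021276270197 181.80961683991896 ((688.27392578125, 337.6131591796875), (494.91741943359375, 262.3739013671875), 7.960226535797119)
top grinder 0.95 [110.5, 60.0, 188.1, 198.0] 4120 72.58466779063912 184.56403063557585 ((658.4089965820312, 261.4888610839844), (214.36627197265625, 366.2797546386719), 72.49642181396484)
top mat 0.89 [305.7, 165.1, 400.0, 221.4] 2666 -0.5638514142744874 7.933874817157107 ((516.2633056640625, -262.7528991699219), (261.7844543457031, 102.6581802368164), 74.31079864501953)
side seat 0.75 [156.4, 211.0] [534.1 262.9 110. ]
side grinder 0.97 [156.8, 213.0] [537.4 256.6 110. ]
side boss_top 0.74 [ 649.4 -257.9   15. ]
side boss_top 0.62 [ 373.1 -239.5   15. ]
side boss_top 0.48 [624.3 411.6  15. ]
side flange 0.79 [ 361.7 -245.8   15. ]
side flange 0.6 [ 641.1 -261.5   15. ]
side flange 0.49 [ 516.  -261.4   15. ]
side cradle 0.87 [182.6, 106.7, 280.7, 203.3] 4790 5.830047565955181 171.88978031315096 ((690.0017700195312, 364.22430419921875), (513.5252075195312, 314.5561218261719), 8.262234687805176)
side grinder 0.87 [184.8, 104.7, 285.5, 181.7] 2474 51.44226165411976 179.1814949018645 ((968.6124877929688, 531.02783203125), (1109.6441650390625, 322.0765075683594), 30.962404251098633)
side mat 0.85 [294.5, 244.5, 390.0, 336.2] 3261 1.723848211455459 6.495365052054583 ((514.22607421875, -261.229736328125), (261.5863342285156, 101.6895523071289), 74.33418273925781)
```

```bash
python3 -m jog '[[[30,-20,40],[0,0,3],0],[[65,-43,60],[0,0,6],0],[[98,-65,60],[0,0,9],0],[[130,-87,60],[0,0,12],0],[[163,-109,60],[0,0,15],0],[[195,-130,60],[0,0,18],0],[[228,-152,60],[0,0,21],0],[[260,-174,60],[0,0,21],0]]' && python3 -m jog '[[[30,-20,-5],[0,0,0],0],[[65,-43,-10],[0,0,0],0],[[98,-65,-15],[0,0,0],0],[[120,-80,-25],[0,0,0],0],[[128,-86,-30],[0,0,0],0],[[128,-86,-30],[0,0,0],0],[[128,-86,-30],[0,0,0],0],[[128,-86,-30],[0,0,0],0]]'
python3 - <<'E'
from h import *
p=capture("wrist"); T,x=tool(); print(x)
d=place_of(p,"seat")[:2]
for e in d: print(e["p"],e["centre"],atz(p,*e["centre"],110).round(1))
np.savez("w1.npz",**{k:v for k,v in p.items() if k!="shot"})
cv2.imwrite("pics/w1.png",p["color"])
E
```

```text
time_s: 2.42
eef_pos: [378.5, 336.3, 288.4]
ee_rot: [0.0, -0.072, 0.997, 0.0]
force: [1.4, 0.0, 0.1]
grip_width: 0.998
time_s: 3.08
eef_pos: [504.1, 252.9, 259.0]
ee_rot: [0.0, -0.072, 0.997, 0.0]
force: [-0.6, 0.2, -0.2]
grip_width: 0.997
[504.11133808 252.95731424 259.08748374]
0.86 [199.1, 253.4] [528.6 255.4 110. ]
```

View pics/w1.png

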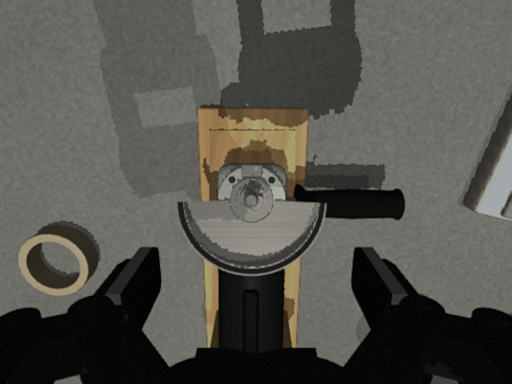

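```bash
python3 - <<'E'
from h import *
p=np.load("w1.npz"); c=p["color"][170:230,217:287]
c=cv2.resize(c,(700,600),interpolation=cv2.INTER_CUBIC); c=cv2.convertScaleAbs(c,alpha=1.5)
cv2.imwrite("pics/w1z.png",c)
np.set_printoptions(linewidth=250)
z=p["z_map"][184:214:1,236:268:1]; print((z-200).round(0).astype(int))
E
```

```text
[[ 114  114  115  115  114  115  114  114  114  114  115  114  114  114  113  114  114  114  114  114  114  113  114  113  115  114  114  113  114  115  119  122]
 [ 114  113  113  112  113  114  114  113  115  113  114  114  112  111  111  111  112  111  112  112  113  114  114  115  114  113  113  114  112  113  113  122]
 [ 113  112  113  112  112  114  113  114  113  111  111  112  111  111  111  111  111  112  112  111  111  114  113  115  114  113  114  114  115  114  114  114]
 [ 114  114  113  113  114  115  113  112  112  110  112  110  111  111  111  111  111  110  110  111  112  112  111  113  114  113  115  113  113  114  113  114]
 [ 114  113  113  113  114  114  110  111  111  111  110  110  112  109  112  110  112  110  111  111  111  111  112  110  110  114  114  114  114  113  114  115]
 [ 114  113  113  114  112  112  111  111  112  111  103 -200  105  110  110  111  111  110  110  112  111  111  111  110  112  111  112  113  115  114  113  114]
 [ 113  113  113  113  110  109  110  112  105  106  104  105  105  104  107  111  111  110  111  111  110  111  111  111 
[... 3090 characters left out ...]
5  112  110  110  111  114  113  115  114  113]
 [ 113  113  114  114  110  111  110  110  111  110  110  111  110  111  110  112  104  104  104  103  103  104  110  110  111  111  109  112  114  112  114  113]
 [ 113  114  113  112  114  111  111  109  109  109  111  110  110  112  110  111  111  111  106  106  105  109  111  111  110  111  113  114  113  112  113  114]
 [ 113  114  112  114  113  112  111  110  112  110  110  112  111  111  111  111  111  111  111  111  110  111  111  110  113  114  112  112  112  113  112  113]
 [ 114  113  114  113  114  113  114  113  111  111  110  111  112  111  110  110  111  111 -200  110  110  110  111  112  112  114  113  114  114  112  113  112]]
```

View pics/w1z.png

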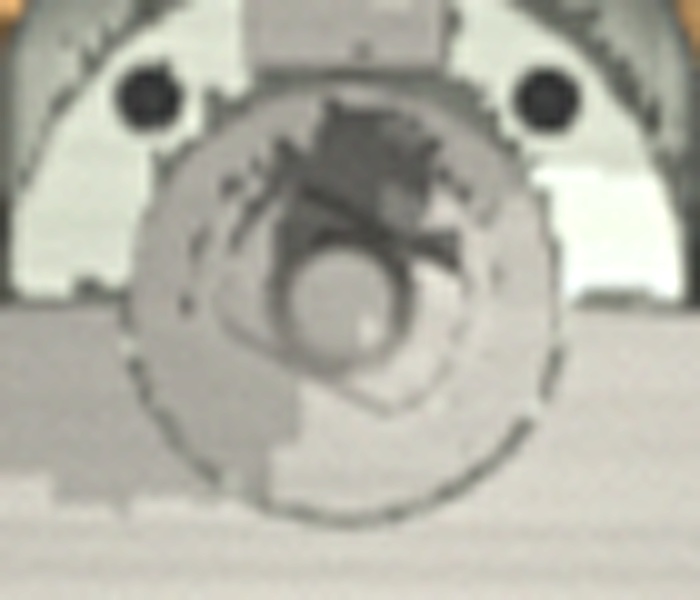

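```bash
python3 - <<'E'
from h import *
from scipy.optimize import least_squares
p=dict(np.load("w1.npz"))
win=np.zeros((384,512),bool); win[180:222,228:276]=1
z=p["z_map"]
yaw=np.radians(8)
sh=cloud(p,win&(z>308.5)&(z<312.6))
for yaw in np.radians([6,8,10]):
    R=Ro.from_euler("ZY",[yaw,-np.radians(18)]).as_matrix()   # columns = seat axes in world
    L=sh@R; h=np.median(L[:,2])
    co=np.linalg.lstsq(np.c_[L[:,:2]-L[:,:2].mean(0),np.ones(len(L))],L[:,2],rcond=None)[0]
    print("yaw",np.degrees(yaw),"residual tilt deg",np.degrees(co[:2]),h)
    r0=cloud(p,win)@R
    S=r0[abs(r0[:,2]-h)<1.5]; # shoulder
    hull=cv2.convexHull(S[:,:2].astype(np.float32)); c,rad=cv2.minEnclosingCircle(hull)
    T=r0[(r0[:,2]-h>18)]; ct=(T[:,:2].min(0)+T[:,:2].max(0))/2
    C=r0[(r0[:,2]-h>4.5)]; 
    C=C[np.hypot(*(C[:,:2]-ct).T)<13]
    rect=cv2.minAreaRect(C[:,:2].astype(np.float32)); w,v=np.linalg.eigh(np.cov(C[:,:2].T))
    a=v[:,1]; print("shoulder c",c,rad,"thread c",ct,"collar",rect,"PCA long-axis deg in seat frame",np.degrees(np.arctan2(a[1],a[0]))%180, np.sqrt(w)*4)
    print("seat world",R@[*c,h],"thread",R@[*ct,h],"axis",R[:,2])
# cradle yaw from wood
X=cloud(p,(z>0)); 
hsv=cv2.cvtColor(p["color"],cv2.COLOR_BGR2HSV); m=(hsv[...,1]>90)&(hsv[...,2]>80); m[:,:150]=0;m[:,350:]=0;m[160:]=0
X=cloud(p,m); print(len(X),cv2.minAreaRect(X[:,:2].astype(np.float32)))
E
```

```text
yaw 6.000000000000001 residual tilt deg [-0.99611442  0.34561195] -67.11176864882383
shoulder c (560.1494750976562, 196.38168334960938) 20.34969711303711 thread c [560.07385079 196.10900165] collar ((560.1090087890625, 196.15261840820312), (22.52086067199707, 15.86105728149414), 64.81741333007812) PCA long-axis deg in seat frame 64.26993431801256 [17.27667684 23.90934317]
seat world [529.91302967 253.1595123  109.2686223 ] thread [529.87000367 252.88080638 109.2452531 ] axis [-0.30732417 -0.03230107  0.95105652]
yaw 8.0 residual tilt deg [-0.99409387 -0.23374392] -69.12859309593574
shoulder c (566.3643188476562, 176.62208557128906) 20.5003662109375 thread c [566.29059885 176.8821836 ] collar ((566.3018188476562, 176.7827911376953), (22.518367767333984, 15.86357307434082), 62.82902526855469) PCA long-axis deg in seat frame 62.21611324735158 [17.25564295 23.98101827]
seat world [529.9753991  252.84103689 109.27100061] thread [529.86977089 253.08884597 109.24821987] axis [-0.30600966 -0.04300685  0.95105652]
yaw 10.0 residual tilt deg [-1.0113977  -0.81290678] -70.94417817720063
shoulder c (571.9022216796875, 156.95643615722656) 20.500957489013672 thread c [571.85360933 157.42867465] collar ((571.8602905273438, 157.17259216308594), (22.527084350585938, 15.924271583557129), 61.58363723754883) PCA long-axis deg in seat frame 60.52149361067401 [17.31343172 23.95511638]
seat world [529.9827979  252.82800876 109.25558267] thread [529.85526384 253.28504459 109.24056063] axis [-0.30432233 -0.05366024  0.95105652]
5307 ((479.9399719238281, 247.56698608398438), (59.686153411865234, 131.72500610351562), 8.136890411376953)
```

```bash
python3 -m jog '[[[0,-42,20],[0,0,-7],0],[[0,-83,40],[0,0,-14],0],[[0,-125,40],[0,0,-21],0],[[0,-166,40],[0,0,-28],0],[[0,-208,40],[0,0,-35],0],[[0,-250,40],[0,0,-42],0],[[0,-291,40],[0,0,-49],0],[[0,-333,40],[0,0,-56],0]]' && python3 -c "
from h import *
s=sensors.sense();print(s['joints'],tool()[1],tool()[0].as_matrix().round(2))"
```

```text
time_s: 3.85
eef_pos: [504.5, -74.1, 299.0]
ee_rot: [0.001, 0.408, 0.913, 0.0]
force: [0.9, 0.9, 0.3]
grip_width: 0.998
[-3.76005633e-01  2.36743531e-01  1.41381969e+00  1.74285122e-04
  1.48966493e+00 -1.10658095e+00] [504.46218448 -74.07250237 299.00824133] [[-0.67  0.74  0.  ]
 [ 0.74  0.67 -0.  ]
 [-0.    0.   -1.  ]]
```

```bash
python3 -m jog '[[[1,-34,-18],[0,0,-5],0],[[2,-68,-36],[0,0,-10],0],[[4,-102,-54],[0,0,-14],0],[[5,-136,-74],[0,0,-14],0],[[6,-160,-90],[0,0,-14],0],[[6,-168,-99],[0,0,-14],0],[[6,-168,-99],[0,0,-14],0],[[6,-168,-99],[0,0,-14],0]]' && python3 - <<'E'
from h import *
p=capture("wrist"); print(tool()[1])
for q in("boss_top","flange","spacer","clamp_nut"):
    for d in place_of(p,q)[:2]: print(q,round(d["p"],2),d["centre"],atz(p,*d["centre"],15).round(1))
d=place_of(p,"boss_top")[0]; r,c=map(int,d["centre"])
print("mat z",np.median(cloud(p,np.pad(np.ones((4,4),bool),((r+40,340-r),(c-2,510-c))))[:,2]) if r<330 else "")
np.savez("w2.npz",**{k:v for k,v in p.items() if k!="shot"})
cv2.imwrite("pics/w2.png",p["color"])
E
```

```text
time_s: 4.52
eef_pos: [511.3, -240.0, 199.8]
ee_rot: [0.0, 0.514, 0.858, 0.0]
force: [0.3, 1.4, 0.7]
grip_width: 0.996
[ 511.56346999 -239.74941617  200.48695058]
boss_top 0.95 [234.4, 365.5] [ 654.3 -249.9   15. ]
boss_top 0.59 [186.9, 247.1] [ 514.1 -263.1   15. ]
flange 0.68 [100.0, 141.5] [ 382.5 -233.5   15. ]
flange 0.62 [183.9, 253.7] [ 518.6 -256.9   15. ]
spacer 0.57 [110.3, 300.9] [ 524.2 -168.8   15. ]
clamp_nut 0.56 [229.8, 191.1] [ 482.7 -335.4   15. ]
mat z 232.12351631832928
```

View pics/w2.png

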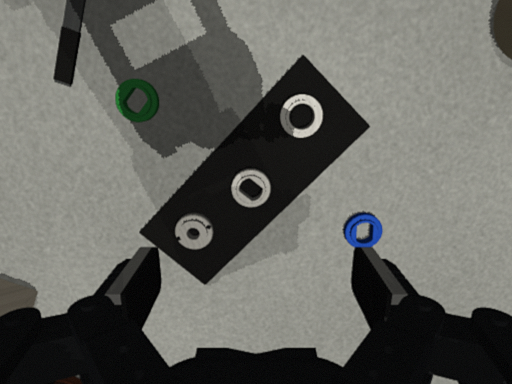

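```bash
cat > fl.py <<'E'
from h import *
p=dict(np.load("w2.npz")); win=np.zeros((384,512),bool); win[160:216,222:282]=1
X=cloud(p,win); mat=np.median(X[X[:,2]<8][:,2]); print("mat",mat,"top",np.percentile(X[:,2],[97,99]))
F=X[X[:,2]>mat+4]; c,r=cv2.minEnclosingCircle(F[:,:2].astype(np.float32)); print("disc",c,r,(F[:,:2].min(0)+F[:,:2].max(0))/2)
B=X[X[:,2]>mat+9.3]; print("boss",cv2.minEnclosingCircle(B[:,:2].astype(np.float32)))
# hole at boss plane: pixels not F inside
ys,xs=np.nonzero(win); P=np.array([atz(p,y,x,mat+11) for y,x in zip(ys,xs)])
m=win.copy(); hgt=np.zeros(win.shape); rr,cc=np.nonzero(win&(p["z_map"]>0)); hgt[rr,cc]=X[:,2]
g=p["color"].mean(2); 
rc=pix(p,[*c,mat+11]); H=(np.hypot(xs-rc[0],ys-rc[1])<15)
for nm,sel in (("depth",(hgt[ys,xs]<mat+6)),("gray",(g[ys,xs]<75))):
    Q=P[H&sel][:,:2].astype(np.float32); w,v=np.linalg.eigh(np.cov(Q.T)); a=v[:,1]
    print(nm,len(Q),"hole c",Q.mean(0),"rect",cv2.minAreaRect(Q),"long deg",(np.degrees(np.arctan2(a[1],a[0]))+90)%180-90,np.sqrt(w)*4)
img=cv2.resize(p["color"][160:216,222:282],(600,560),interpolation=cv2.INTER_CUBIC); cv2.imwrite("pics/w2z.png",img)
E
python3 fl.py
```

```text
mat 3.7063819387550168 top [14.97292219 15.43571412]
disc (518.3035888671875, -264.5521240234375) 21.336917877197266 [ 518.350339   -264.20510882]
boss ((517.8736572265625, -263.14825439453125), 19.783987045288086)
depth 314 hole c [ 517.9131  -263.56467] rect ((517.9803466796875, -263.5321350097656), (16.717750549316406, 23.06575584411621), 76.71123504638672) long deg -9.595425362452033 [18.46118609 25.6805921 ]
gray 329 hole c [ 518.28394 -263.6624 ] rect ((518.354248046875, -263.7534484863281), (17.289094924926758, 23.816247940063477), 78.40377044677734) long deg -10.785851398558975 [19.11060306 25.84553926]
```

View pics/w2z.png

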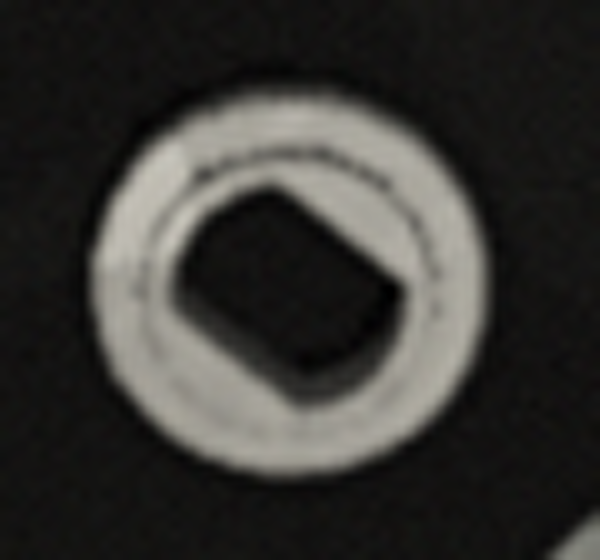

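```bash
python3 -m jog '[[[2,-8,-30],[0,0,0],0.3],[[4,-16,-65],[0,0,0],0.3],[[6,-22,-100],[0,0,0],0.3],[[7,-24,-130],[0,0,0],0.3],[[7,-24,-145],[0,0,0],0.3],[[7,-24,-150],[0,0,0],0.3],[[7,-24,-150],[0,0,0],0.3],[[7,-24,-150],[0,0,0],0.3]]' 40 && python3 - <<'E'
from h import *
T,x=tool(); print(x,sensors.sense()["grip_width"],T.as_matrix().round(3)[:,2])
p=capture("wrist"); 
np.savez("w3.npz",**{k:v for k,v in p.items() if k!="shot"})
X=cloud(p,np.ones((384,512),bool)); X=X[np.hypot(X[:,0]-518,X[:,1]+264)<33]
t=X[(X[:,2]>6)&(X[:,2]<18)]; print(cv2.minEnclosingCircle(t[:,:2].astype(np.float32)))
cv2.imwrite("pics/w3.png",p["color"])
E
```

```text
time_s: 5.48
eef_pos: [518.7, -265.3, 50.5]
ee_rot: [0.001, 0.514, 0.858, -0.0]
force: [-0.3, -0.0, 0.6]
grip_width: 0.701
[ 518.68394682 -265.33261204   50.51672648] 0.7012607394547573 [ 0.002 -0.001 -1.   ]
((518.1972045898438, -264.162841796875), 21.34090232849121)
```

View pics/w3.png

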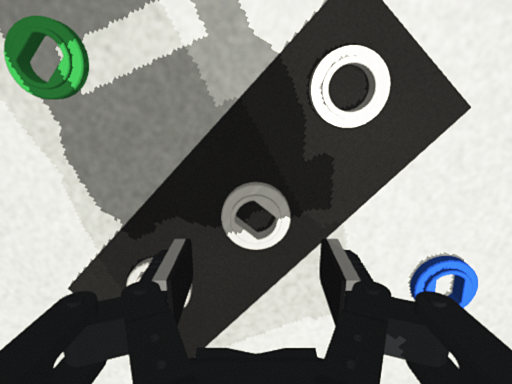

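```bash
python3 -m jog '[[[-0.5,1,-10],[0,0,0],0.3],[[-0.5,1,-19],[0,0,0],0.3],[[-0.5,1,-25],[0,0,0],0.3],[[-0.5,1,-28],[0,0,0],0.3],[[-0.5,1,-29],[0,0,0],0.3],[[-0.5,1,-29],[0,0,0],0.3],[[-0.5,1,-29],[0,0,0],0.3],[[-0.5,1,-29],[0,0,0],0.3]]' 40 && python3 -m jog '[[[0,0,0],[0,0,0],0.4],[[0,0,0],[0,0,0],0.45],[[0,0,0],[0,0,0],0.5],[[0,0,0],[0,0,0],0.6],[[0,0,0],[0,0,0],0.7],[[0,0,0],[0,0,0],0.8],[[0,0,0],[0,0,0],0.8],[[0,0,0],[0,0,0],0.8]]' 40
```

```text
time_s: 6.2
eef_pos: [517.7, -264.3, 20.5]
ee_rot: [0.0, 0.514, 0.858, -0.0]
force: [-0.4, -0.2, -0.4]
grip_width: 0.699
time_s: 6.87
eef_pos: [517.5, -264.2, 20.2]
ee_rot: [-0.0, 0.514, 0.858, 0.0]
force: [0.2, -0.2, -0.4]
grip_width: 0.202
```

```bash
python3 - <<'E'
from h import *
p=capture("wrist"); s=capture("side")
cv2.imwrite("pics/w4.png",np.hstack([cv2.resize(p["color"][130:330,120:400],(420,300)),cv2.resize(s["color"][230:330,265:392],(381,300))])[:, :800])
X=cloud(p,np.ones((384,512),bool)); X=X[np.hypot(X[:,0]-518,X[:,1]+264)<33]
t=X[(X[:,2]>6)&(X[:,2]<18)]; print(cv2.minEnclosingCircle(t[:,:2].astype(np.float32)))
E
```

```text
((518.49462890625, -263.92987060546875), 21.418014526367188)
```

View pics/w4.png

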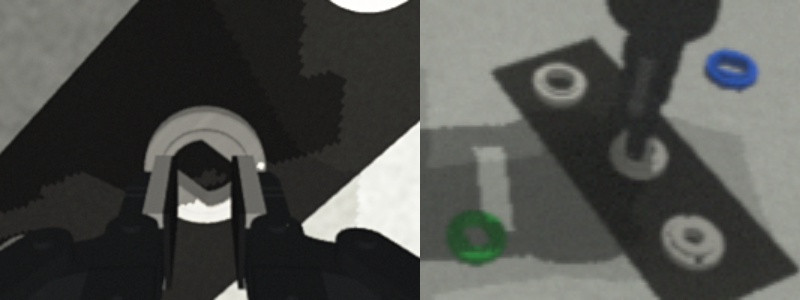

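```bash
cat > tip.py <<'E'
from h import *
p=capture("wrist"); T,x=tool(); X=cloud(p,np.ones((384,512),bool)); t=T.inv().apply(X-x)
print(x, sensors.sense()["grip_width"], sensors.sense()["force"])
m=(abs(t[:,0])<25)&(abs(t[:,1])<40)
for s in(-1,1):
    for lo in range(-30,26,3):
        q=t[m&(t[:,1]*s>0)&(t[:,2]>=lo)&(t[:,2]<lo+3)]
        if len(q)>5: print(s,lo,len(q),"x",q[:,0].min().round(),q[:,0].max().round(),"y",np.percentile(q[:,1]*s,[5,95]).round(1))
E
python3 tip.py
```

```text
[ 517.53152136 -264.18359221   20.21115678] 0.20244434735949096 [-0.79006615 -0.90962594  0.44184064]
-1 -30 149 x -10.0 13.0 y [ 7.9 20.8]
-1 -27 129 x -6.0 13.0 y [ 8.  20.8]
-1 -24 132 x -9.0 13.0 y [ 8.  20.9]
-1 -21 116 x -8.0 13.0 y [ 7.9 20.7]
-1 -18 109 x -0.0 13.0 y [ 8.  20.9]
-1 -15 106 x -10.0 13.0 y [ 8.  20.3]
-1 -12 90 x -6.0 13.0 y [ 8.  19.5]
-1 -9 47 x 3.0 13.0 y [ 8.  13.8]
-1 -6 16 x -8.0 12.0 y [ 8.  14.2]
-1 3 263 x -15.0 15.0 y [ 0.7 10.6]
-1 6 634 x -21.0 21.0 y [ 0.8 18. ]
-1 9 279 x -21.0 21.0 y [ 0.7 18.8]
-1 12 115 x -11.0 22.0 y [ 0.8 18.3]
-1 15 3612 x -25.0 25.0 y [ 2.4 38.8]
-1 18 29 x -17.0 25.0 y [ 8.8 38.4]
1 -30 136 x -10.0 13.0 y [ 9.1 22. ]
1 -27 137 x -8.0 13.0 y [ 9.1 21.9]
1 -24 128 x -9.0 13.0 y [ 9.1 21.8]
1 -21 125 x -9.0 13.0 y [ 9.1 22.1]
1 -18 111 x -2.0 13.0 y [ 9.1 21.8]
1 -15 99 x -10.0 13.0 y [ 9.1 21.5]
1 -12 92 x -7.0 13.0 y [ 9.1 20.6]
1 -9 45 x 2.0 12.0 y [ 9.1 15.4]
1 -6 16 x -8.0 12.0 y [ 9.  14.8]
1 3 261 x -15.0 15.0 y [ 0.8 11.8]
1 6 719 x -21.0 21.0 y [ 0.8 19.3]
1 9 312 x -21.0 21.0 y [ 0.8 20.3]
1 12 117 x -20.0 25.0 y [ 0.8 19.2]
1 15 3486 x -25.0 25.0 y [ 2.4 38.9]
1 18 42 x -25.0 25.0 y [ 4.2 39.3]
```

```bash
python3 -m jog '[[[0,0,8],[0,0,0],0.5],[[0,0,15],[0,0,0],0.4],[[0,0,15],[0,0,0],0.4],[[0,0,15],[0,0,0],0.4],[[0,0,15],[0,0,0],0.4],[[0,0,15],[0,0,0],0.4],[[0,0,15],[0,0,0],0.4],[[0,0,15],[0,0,0],0.4]]' 40; python3 tip.py
```

```text
time_s: 7.68
eef_pos: [517.4, -264.1, 35.0]
ee_rot: [-0.0, 0.514, 0.858, 0.0]
force: [-0.2, 0.2, 0.0]
grip_width: 0.597
[ 517.46418276 -264.12379505   35.01247741] 0.6001566565119588 [-0.35530709  0.15375526 -0.56573724]
-1 -30 186 x -9.0 13.0 y [24.9 37.7]
-1 -27 174 x -9.0 13.0 y [24.9 37.6]
-1 -24 159 x -9.0 13.0 y [24.9 37.6]
-1 -21 165 x -10.0 13.0 y [25.  37.8]
-1 -18 136 x -10.0 13.0 y [25.  37.2]
-1 -15 121 x -10.0 13.0 y [24.9 36. ]
-1 -12 80 x -10.0 13.0 y [25.  30.6]
-1 -9 38 x -7.0 10.0 y [24.9 25.2]
-1 18 380 x -15.0 15.0 y [ 1.4 13.5]
-1 21 854 x -21.0 21.0 y [ 1.  18.2]
-1 24 264 x -21.0 21.0 y [ 1.5 18.8]
1 -30 170 x -9.0 13.0 y [26.1 38.8]
1 -27 176 x -10.0 13.0 y [26.1 39.2]
1 -24 167 x -9.0 13.0 y [26.  38.8]
1 -21 151 x -10.0 13.0 y [26.1 38.5]
1 -18 149 x -10.0 13.0 y [26.  38.5]
1 -15 114 x -10.0 13.0 y [26.1 37.3]
1 -12 79 x -10.0 12.0 y [26.  31.8]
1 -9 39 x -7.0 11.0 y [26.  26.3]
1 18 448 x -15.0 15.0 y [ 1.3 15. ]
1 21 893 x -20.0 21.0 y [ 1.3 19.8]
1 24 280 x -21.0 21.0 y [ 1.3 20.3]
```

```bash
python3 -m jog '[[[0.5,0,-10],[0,0,0],0.42],[[0.5,0,-18],[0,0,0],0.42],[[0.5,0,-23],[0,0,0],0.42],[[0.5,0,-26],[0,0,0],0.42],[[0.5,0,-28],[0,0,0],0.42],[[0.5,0,-28],[0,0,0],0.42],[[0.5,0,-28],[0,0,0],0.42],[[0.5,0,-28],[0,0,0],0.42]]' 40; python3 tip.py
```

```text
time_s: 8.4
eef_pos: [518.2, -264.3, 7.5]
ee_rot: [0.0, 0.514, 0.858, -0.0]
force: [-0.1, 0.1, -0.4]
grip_width: 0.582
[ 518.1876405  -264.27049491    7.49574479] 0.5811940362238582 [-0.4194819   0.25885082  0.58105932]
-1 -30 182 x -10.0 13.0 y [24.1 36.6]
-1 -27 182 x -10.0 13.0 y [24.1 37. ]
-1 -24 151 x -9.0 13.0 y [24.1 36.8]
-1 -21 155 x -9.0 13.0 y [24.1 36.9]
-1 -18 137 x -10.0 13.0 y [24.1 36.2]
-1 -15 122 x -9.0 13.0 y [24.1 35.5]
-1 -12 91 x -9.0 13.0 y [24.1 30. ]
-1 -9 717 x -15.0 16.0 y [ 1.2 24.1]
-1 -6 1228 x -21.0 21.0 y [ 1.2 19.1]
-1 -3 212 x -18.0 21.0 y [ 0.7 18.1]
-1 0 362 x -25.0 25.0 y [ 1.2 36.2]
-1 3 3359 x -25.0 25.0 y [ 2.2 38. ]
1 -30 185 x -11.0 13.0 y [25.2 37.8]
1 -27 163 x -10.0 13.0 y [25.2 37.9]
1 -24 164 x -10.0 13.0 y [25.2 37.7]
1 -21 148 x -10.0 12.0 y [25.2 38.3]
1 -18 148 x -10.0 13.0 y [25.2 37.7]
1 -15 115 x -10.0 13.0 y [25.2 36.7]
1 -12 87 x -10.0 12.0 y [25.2 31.5]
1 -9 754 x -15.0 16.0 y [ 1.2 25.2]
1 -6 1243 x -20.0 22.0 y [ 1.3 19.6]
1 -3 234 x -20.0 21.0 y [ 0.8 18.9]
1 0 350 x -25.0 25.0 y [ 1.3 36. ]
1 3 3391 x -25.0 25.0 y [ 2.3 38.1]
```

```bash
python3 -m jog '[[[0,0,-3],[0,0,0],0.42],[[0,0,-5.5],[0,0,0],0.42],[[0,0,-7.5],[0,0,0],0.42],[[0,0,-8.5],[0,0,0],0.42],[[0,0,-8.5],[0,0,0],0.42],[[0,0,-8.5],[0,0,0],0.42],[[0,0,-8.5],[0,0,0],0.42],[[0,0,-8.5],[0,0,0],0.42]]' 40;  python3 -m jog '[[[0,0,0],[0,0,0],0.46],[[0,0,0],[0,0,0],0.5],[[0,0,0],[0,0,0],0.54],[[0,0,0],[0,0,0],0.6],[[0,0,0],[0,0,0],0.65],[[0,0,0],[0,0,0],0.65],[[0,0,0],[0,0,0],0.65],[[0,0,0],[0,0,0],0.65]]' 50; python3 tip.py | grep -v "-[123]"
```

```text
time_s: 9.12
eef_pos: [518.1, -264.2, -1.2]
ee_rot: [0.0, 0.514, 0.858, -0.0]
force: [-1.0, -0.7, 0.6]
grip_width: 0.581
time_s: 9.78
eef_pos: [518.4, -264.5, -0.4]
ee_rot: [0.001, 0.514, 0.858, -0.0]
force: [-0.8, 0.8, 6.8]
grip_width: 0.464grep: invalid option -- '['
Usage: grep [OPTION]... PATTERNS [FILE]...
Try 'grep --help' for more information.
Exception ignored on flushing sys.stdout:
BrokenPipeError: [Errno 32] Broken pipe
```

```bash
python3 -m jog '[[[0,0,5],[0,0,0],0.65],[[0,0,12],[0,0,0],0.65],[[0,0,20],[0,0,0],0.65],[[0,0,30],[0,0,0],0.65],[[0,0,40],[0,0,0],0.65],[[0,0,40],[0,0,0],0.65],[[0,0,40],[0,0,0],0.65],[[0,0,40],[0,0,0],0.65]]' 50; python3 - <<'E'
from h import *
p=capture("wrist"); s=capture("side"); T,x=tool()
print(x,sensors.sense()["grip_width"])
np.savez("w5.npz",**{k:v for k,v in p.items() if k!="shot"})
cv2.imwrite("pics/w5.png",np.hstack([cv2.resize(p["color"][130:330,120:400],(420,300)),cv2.resize(s["color"][230:330,265:392],(380,300))]))
E
```

```text
time_s: 10.5
eef_pos: [517.9, -264.0, 38.5]
ee_rot: [-0.0, 0.514, 0.858, 0.0]
force: [0.6, 0.7, -1.0]
grip_width: 0.462
[ 517.78687101 -263.98068004   38.1945296 ] 0.4621550527707101
```

View pics/w5.png

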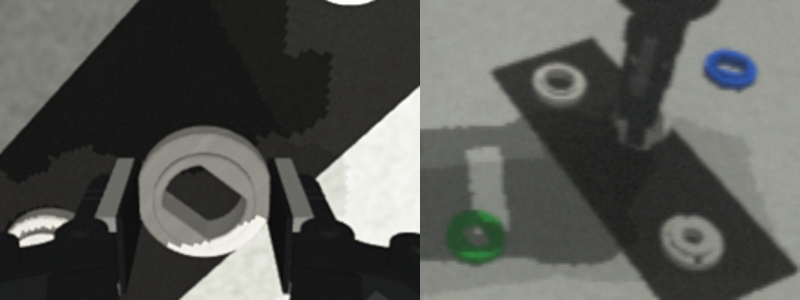

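```bash
cat > held.py <<'E'
from h import *
import sys
def held(p,T,x,zr=(-15,8)):
    X=cloud(p,np.ones((384,512),bool)); t=T.inv().apply(X-x)
    m=(np.hypot(t[:,0],t[:,1])<23.5)&(abs(t[:,1])<19)&(t[:,2]>zr[0])&(t[:,2]<zr[1])
    t=t[m]
    top=t[:,2].min(); b=np.percentile(t[:,2],3)
    B=t[(t[:,2]<b+2)&(np.hypot(t[:,0],t[:,1])<17)]
    for i in range(3):
        A=np.c_[B[:,:2],np.ones(len(B))]; co=np.linalg.lstsq(A,B[:,2],rcond=None)[0]; B=B[abs(B[:,2]-A@co)<1]
    print("n",len(t),"boss plane tilt deg (about x,y slopes)",np.degrees(co[:2]).round(2),"boss top z in tool",co[2].round(2))
    lo,hi=t.min(0),t.max(0); F=t[t[:,2]<b+6]
    print("disc circle",cv2.minEnclosingCircle(F[:,:2].astype(np.float32)),"x range",F[:,0].min(),F[:,0].max())
    c,r=cv2.minEnclosingCircle(B[:,:2].astype(np.float32)); print("boss circle",c,r)
    # hole outline: pixels whose ray crosses boss plane inside r<13 but whose depth is deeper
    K=p["camera_matrix"]; C=T.inv().apply(-p["R"].T@p["t"]-x)
    rr,cc=np.mgrid[0:384,0:512]; d=np.stack([(cc-K[0,2])/K[0,0],(rr-K[1,2])/K[1,1],np.ones(rr.shape)],-1)
    dt=T.inv().apply(d.reshape(-1,3)@p["R"]).reshape(384,512,3)
    s=(co[2]-C[2])/dt[...,2]; P=C+dt*s[...,None]
    m=(p["z_map"]>s+1.2)&(np.hypot(P[...,0]-c[0],P[...,1]-c[1])<14.5)
    m=m.astype(np.uint8); n,lab,st,_=cv2.connectedComponentsWithStats(m); k=1+st[1:,4].argmax(); Q=P[lab==k][:,:2].astype(np.float32)
    w,v=np.linalg.eigh(np.cov(Q.T)); a=v[:,1]
    print("hole",len(Q),"c",Q.mean(0),"rect",cv2.minAreaRect(Q),"PCA deg in tool",np.degrees(np.arctan2(a[1],a[0]))%180,np.sqrt(w)*4)
if __name__=="__main__":
    T,x=tool(); held(dict(np.load("w5.npz")),T,x)
E
python3 held.py
```

```text
n 3980 boss plane tilt deg (about x,y slopes) [-0.02  0.17] boss top z in tool -14.48
disc circle ((0.23873558640480042, 0.8814951777458191), 21.663623809814453) x range -21.2383599426918 21.400497229664154
boss circle (-0.2026118040084839, 0.4612028896808624) 16.390403747558594
hole 1695 c [0.63806057 0.48621446] rect ((0.09426689147949219, 0.44463443756103516), (18.079011917114258, 24.355396270751953), 39.526432037353516) PCA deg in tool 127.65800104583514 [19.32284279 25.87906931]
```

```bash
python3 -m jog '[[[0,0,25],[0,0,0],0.65],[[-10,20,60],[0,0,7],0.65],[[-20,50,90],[0,0,14],0.65],[[-30,80,120],[0,0,21],0.65],[[-40,110,150],[0,0,28],0.65],[[-55,140,170],[0,0,35],0.65],[[-70,175,180],[0,0,42],0.65],[[-80,210,180],[0,0,49],0.65]]' 50; python3 -m jog '[[[0,36,0],[0,0,6],0.65],[[0,72,0],[0,0,12],0.65],[[0,108,0],[0,0,18],0.65],[[0,144,0],[0,0,24],0.65],[[0,180,0],[0,0,30],0.65],[[0,216,0],[0,0,32],0.65],[[0,252,0],[0,0,32],0.65],[[0,285,0],[0,0,32],0.65]]'
cat > goal.py <<'E'
from h import *
import sys
s=float(sys.argv[1]); extra=float(sys.argv[2]) if len(sys.argv)>2 else 0
u=np.array([0.1,0.45,-3.5]); flat=128.7; spin=62.5; seat=np.array([529.9,253.0,109.3])
Rs=Ro.from_euler("ZY",[8,-18],degrees=True); D=Ro.from_matrix(np.diag([1.,-1,-1]))
G=Rs*Ro.from_euler("z",spin+flat+extra,degrees=True)*D
X=seat+s*Rs.as_matrix()[:,2]-G.apply(u)
T,x=tool(); st=sensors.sense()
print("goal",X.round(1),"shift",(X-x).round(1),"turn",np.degrees((G*T.inv()).as_rotvec()).round(1))
U=Rs.inv().apply(x+T.apply(u)-seat); print("flange in seat frame",U.round(1),"yaw err",((np.degrees(np.arctan2(*(Rs.inv()*T).as_matrix()[[1,0],0]))-spin-flat+90)%180-90).round(1),"tilt",np.degrees(np.arccos(-(Rs.inv()*T).as_matrix()[2,2])).round(2))
print("force seat axes",Rs.inv().apply(st["force"]).round(1),"torque",Rs.inv().apply(st["wrist_torque"]).round(2),"grip",st["grip_width"],"t",st["time_s"],"j",np.round(st["joints"],2))
E
python3 goal.py 35
```

```text
time_s: 11.27
eef_pos: [437.5, -53.0, 220.8]
ee_rot: [0.002, 0.109, 0.994, -0.001]
force: [0.7, -0.4, -1.1]
grip_width: 0.46
time_s: 11.93
eef_pos: [437.5, 232.9, 218.4]
ee_rot: [-0.0, -0.166, 0.986, 0.0]
force: [1.7, -0.2, -0.3]
grip_width: 0.466
goal [520.5 251.3 139.3] shift [ 83.   18.3 -79.1] turn [  2.5 -17.9   0. ]
flange in seat frame [-55.1  -6.6 136.3] yaw err 0.5 tilt 18.03
force seat axes [ 1.5 -0.4 -0.8] torque [-0.02  0.01 -0.04] grip 0.4662166032870136 t 11.9333 j [ 0.25  0.26  1.6   0.    1.29 -1.65]
```

```bash
python3 -m jog '[[[0,2,0],[0.9,-6,0],0.65],[[0,2,0],[1.7,-12,0],0.65],[[20,6,-10],[2.5,-17.9,0],0.65],[[45,12,-25],[2.5,-17.9,0],0.65],[[65,16,-45],[2.5,-17.9,0],0.65],[[75,17,-55],[2.5,-17.9,0],0.65],[[75,17,-55],[2.5,-17.9,0],0.65],[[75,17,-55],[2.5,-17.9,0],0.65]]'; python3 goal.py 30; python3 - <<'E'
from h import *
p=capture("wrist"); from held import held; T,x=tool(); held(p,T,x)
cv2.imwrite("pics/w6.png",p["color"])
np.savez("w6.npz",**{k:v for k,v in p.items() if k!="shot"})
E
```

```text
time_s: 12.6
eef_pos: [512.6, 247.7, 163.0]
ee_rot: [0.156, -0.164, 0.974, -0.004]
force: [0.3, -0.1, -0.6]
grip_width: 0.462
goal [522.  251.5 134.6] shift [  9.4   3.8 -28.5] turn [ 0.  -0.   0.1]
flange in seat frame [-0.6 -2.4 60.1] yaw err -0.1 tilt 0.05
force seat axes [ 0.1 -0.1 -0.7] torque [-0.05  0.14 -0.04] grip 0.46226461392086854 t 12.6 j [ 0.26  0.32  1.7  -0.05  0.81 -1.61]
n 4945 boss plane tilt deg (about x,y slopes) [-0.17  0.02] boss top z in tool -13.9
disc circle ((-1.0613901615142822, -0.21439975500106812), 22.220184326171875) x range -22.114484579083168 20.412045987487662
boss circle (-0.7008484601974487, 1.2131013870239258) 15.94797134399414
hole 1751 c [-0.4218628  1.114174 ] rect ((-1.1154460906982422, 1.1126823425292969), (18.479066848754883, 24.923091888427734), 39.46376419067383) PCA deg in tool 127.59337924343818 [19.53845425 26.2465547 ]
```

View pics/w6.png

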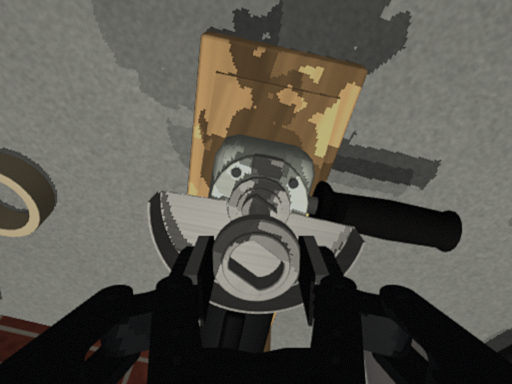

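```bash
cat > rel.py <<'E'
from h import *
from held import held
p=capture("wrist"); T,x=tool(); held(p,T,x)
Rs=Ro.from_euler("ZY",[8,-18],degrees=True); seat=np.array([529.9,253.0,109.3])
X=Rs.inv().apply(cloud(p,np.ones((384,512),bool))-seat)
r=np.hypot(X[:,0],X[:,1])
for lo,hi,R in((-1.5,1.5,17),(5,8,13),(20,25,9)):
    q=X[(r<R)&(X[:,2]>lo)&(X[:,2]<hi)]
    if len(q)>10: print((lo,hi),len(q),"min",q.min(0).round(1),"max",q.max(0).round(1),"medz",np.median(q[:,2]).round(2),"circ",cv2.minEnclosingCircle(q[:,:2].astype(np.float32)))
cv2.imwrite("pics/rel.png",p["color"])
np.savez("rel.npz",**{k:v for k,v in p.items() if k!="shot"})
E
python3 rel.py
```

```text
n 4814 boss plane tilt deg (about x,y slopes) [-0.12  0.04] boss top z in tool -14.18
disc circle ((-0.989777684211731, -0.2707603871822357), 22.337154388427734) x range -22.002651546772196 20.409491436130804
boss circle (-0.8196676969528198, 1.094041347503662) 15.835433959960938
hole 1737 c [-0.4597376  1.130144 ] rect ((-0.716001033782959, 1.3708820343017578), (18.285442352294922, 25.30302619934082), 36.89337921142578) PCA deg in tool 127.97297204718113 [19.52131942 26.12785666]
(-1.5, 1.5) 524 min [-16.2 -16.7  -1.5] max [ 9.3 16.6  1.5] medz 0.28 circ ((-0.40949729084968567, -0.09730130434036255), 16.797544479370117)
(5, 8) 283 min [-10.8 -11.2   5. ] max [ 3.5 11.6  8. ] medz 7.04 circ ((-0.6400048732757568, 0.19525697827339172), 11.379020690917969)
(20, 25) 58 min [-6.9 -5.6 20.1] max [-3.1  5.1 23.1] medz 21.02 circ ((-3.8302671909332275, -0.23329734802246094), 5.371368408203125)
```

```bash
sed -i 's/^u=.*/u=np.array([-0.8,1.1,-3.1]); flat=128.4; spin=62.5; seat=np.array([529.9,253.0,109.3])/' goal.py; python3 goal.py 28; python3 goal.py 11|head -1
```

```text
goal [521.9 250.6 132.8] shift [  9.2   2.8 -31.7] turn [ 0.1  0.1 -0.2]
flange in seat frame [ 0.7 -1.4 61. ] yaw err 0.2 tilt 0.11
force seat axes [-0.2 -0.5  0.1] torque [ 0.06  0.16 -0.01] grip 0.46478737234424655 t 12.7 j [ 0.26  0.32  1.7  -0.05  0.81 -1.61]
goal [527.1 251.4 116.6] shift [ 14.4   3.5 -47.8] turn [ 0.1  0.1 -0.2]
```

```bash
python3 -m jog '[[[1,1.3,-5],[0,0,0],0.65],[[2.6,1.6,-10],[0,0,0],0.65],[[4.2,1.9,-15],[0,0,0],0.65],[[5.8,2.2,-20],[0,0,0],0.65],[[7.2,2.5,-25],[0,0,0],0.65],[[8.6,2.7,-29.5],[0,0,0],0.65],[[9.2,2.8,-31.7],[0,0,0],0.65],[[9.2,2.8,-31.7],[0,0,0],0.65]]'; python3 goal.py 28;  python3 rel.py; python3 -c "
import cv2;a=cv2.imread('pics/rel.png')[150:330,140:380];cv2.imwrite('pics/rel2.png',cv2.resize(a,(720,540),interpolation=2))"
```

```text
time_s: 13.37
eef_pos: [522.1, 250.6, 131.2]
ee_rot: [0.156, -0.164, 0.974, -0.004]
force: [0.8, 0.1, -0.8]
grip_width: 0.462
goal [521.9 250.6 132.8] shift [-0.2  0.1  1.6] turn [ 0.1  0.  -0.2]
flange in seat frame [-0.3 -0.1 26.5] yaw err 0.2 tilt 0.03
force seat axes [ 0.5  0.  -1. ] torque [-0.02  0.19 -0.01] grip 0.46246878945822084 t 13.3667 j [ 0.26  0.38  1.71 -0.06  0.74 -1.61]
n 5132 boss plane tilt deg (about x,y slopes) [-0.02 -0.12] boss top z in tool -14.23
disc circle ((-1.4517910480499268, -0.18368373811244965), 22.477827072143555) x range -21.608232304924975 20.394744565872188
boss circle (-0.8039490580558777, 1.246995449066162) 15.859293937683105
hole 1732 c [-0.44325495  1.2142528 ] rect ((-0.8542801141738892, 1.4538145065307617), (18.593311309814453, 24.9956111907959), 35.87305450439453) PCA deg in tool 128.3120338804225 [19.43335723 26.11027078]
(-1.5, 1.5) 379 min [-16.6 -15.4  -1.5] max [16.7 14.5  1.5] medz 0.19 circ ((0.025535760447382927, 0.0031324545852839947), 16.938207626342773)
(20, 25) 325 min [-4.7 -6.4 20.1] max [ 6.4  6.7 24.4] medz 22.7 circ ((0.3650692105293274, 0.13473820686340332), 6.598236560821533)
```

View pics/rel2.png

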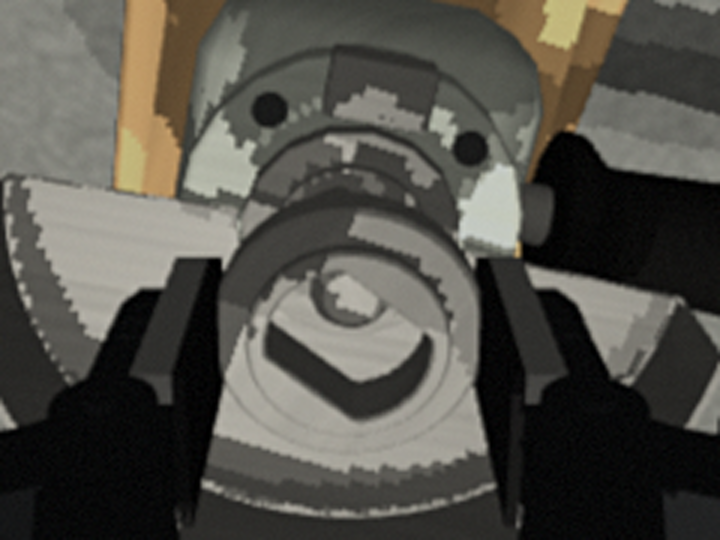

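```bash
python3 -m jog '[[[1.2,0.1,-3.4],[0,0,0],0.65],[[2.5,0.3,-7],[0,0,0],0.65],[[3.8,0.5,-11],[0,0,0],0.65],[[4.9,0.6,-14.5],[0,0,0],0.65],[[5.6,0.8,-16.6],[0,0,0],0.65],[[5.6,0.8,-16.6],[0,0,0],0.65],[[5.6,0.8,-16.6],[0,0,0],0.65],[[5.6,0.8,-16.6],[0,0,0],0.65]]'; python3 goal.py 4;  python3 rel.py
```

```text
time_s: 14.08
eef_pos: [527.9, 251.5, 115.6]
ee_rot: [0.157, -0.164, 0.974, -0.004]
force: [0.0, 0.7, -0.7]
grip_width: 0.462
goal [529.3 251.7 110. ] shift [ 1.3  0.2 -5.6] turn [ 0.1  0.1 -0.2]
flange in seat frame [0.4 0.  9.7] yaw err 0.2 tilt 0.09
force seat axes [-0.1  0.7 -0.7] torque [-0.03  0.17 -0.  ] grip 0.46204551891739026 t 14.0833 j [ 0.26  0.42  1.71 -0.06  0.71 -1.6 ]
n 5170 boss plane tilt deg (about x,y slopes) [0.2  0.01] boss top z in tool -14.38
disc circle ((-1.3068666458129883, 0.05832099914550781), 22.451805114746094) x range -21.877248120228412 20.14993543098383
boss circle (-0.14189428091049194, 0.621603786945343) 16.689186096191406
hole 1120 c [-1.2927759  0.9349069] rect ((-1.1516494750976562, 1.2740898132324219), (17.77373504638672, 24.567176818847656), 39.47457504272461) PCA deg in tool 127.93945735810554 [21.66342485 30.9420079 ]
(-1.5, 1.5) 109 min [-17.  -13.9  -1.5] max [13.6 13.3  1.3] medz 0.04 circ ((-0.23284569382667542, 0.11441483348608017), 16.80817413330078)
(5, 8) 94 min [-3.3 -9.9  5.3] max [ 6.2 10.8  8. ] medz 7.29 circ ((2.504826545715332, 0.4598957598209381), 10.36471939086914)
(20, 25) 612 min [-8.7 -6.2 20. ] max [ 6.4  6.9 24.9] medz 22.24 circ ((-1.22647225856781, 0.5922408103942871), 7.665607929229736)
```

```bash
python3 -m jog '[[[0.1,0,-0.8],[0,0,0],0.65],[[0.3,0,-1.5],[0,0,0],0.65],[[0.5,0.1,-2.2],[0,0,0],0.65],[[0.7,0.1,-2.9],[0,0,0],0.65],[[0.9,0.1,-3.5],[0,0,0],0.65],[[1.1,0.2,-4.1],[0,0,0],0.65],[[1.2,0.2,-4.6],[0,0,0],0.65],[[1.2,0.2,-4.6],[0,0,0],0.65]]'; python3 goal.py 0
```

```text
time_s: 14.8
eef_pos: [529.0, 251.6, 110.7]
ee_rot: [0.157, -0.164, 0.974, -0.004]
force: [-0.3, -0.4, -1.5]
grip_width: 0.463
goal [530.5 251.8 106.2] shift [ 1.5  0.2 -4.5] turn [ 0.1  0.1 -0.2]
flange in seat frame [-0.  -0.   4.7] yaw err 0.2 tilt 0.06
force seat axes [-0.8 -0.3 -1.3] torque [-0.06  0.2  -0.  ] grip 0.4634939375670277 t 14.8 j [ 0.26  0.42  1.71 -0.06  0.7  -1.6 ]
```

```bash
python3 -m jog '[[[0.1,0,-0.5],[0,0,0],0.65],[[0.3,0,-1],[0,0,0],0.65],[[0.5,0.1,-1.5],[0,0,0],0.65],[[0.6,0.1,-2],[0,0,0],0.65],[[0.8,0.1,-2.5],[0,0,0],0.65],[[0.9,0.1,-2.8],[0,0,0],0.65],[[0.9,0.1,-2.8],[0,0,0],0.65],[[0.9,0.1,-2.8],[0,0,0],0.65]]'; python3 goal.py 0
```

```text
time_s: 15.47
eef_pos: [530.0, 251.7, 108.0]
ee_rot: [0.157, -0.164, 0.974, -0.004]
force: [0.5, -0.4, -0.0]
grip_width: 0.466
goal [530.5 251.8 106.2] shift [ 0.5  0.1 -1.8] turn [ 0.1  0.1 -0.2]
flange in seat frame [ 0.1 -0.   1.9] yaw err 0.2 tilt 0.08
force seat axes [ 0.4 -0.4 -0.2] torque [0.01 0.22 0.02] grip 0.46588829497208833 t 15.4667 j [ 0.26  0.43  1.71 -0.06  0.69 -1.6 ]
```

Dropping in freely. Final bit, watching for shoulder contact.

```bash
python3 -m jog '[[[0.1,0,-0.3],[0,0,0],0.65],[[0.2,0,-0.6],[0,0,0],0.65],[[0.3,0,-0.9],[0,0,0],0.65],[[0.4,0,-1.2],[0,0,0],0.65],[[0.4,0.1,-1.4],[0,0,0],0.65],[[0.4,0.1,-1.4],[0,0,0],0.65],[[0.4,0.1,-1.4],[0,0,0],0.65],[[0.4,0.1,-1.4],[0,0,0],0.65]]'; python3 goal.py 0
```

```text
time_s: 16.13
eef_pos: [530.3, 251.8, 106.6]
ee_rot: [0.157, -0.164, 0.974, -0.004]
force: [-0.4, 0.1, -0.8]
grip_width: 0.466
goal [530.5 251.8 106.2] shift [ 0.1  0.  -0.4] turn [ 0.1  0.1 -0.2]
flange in seat frame [-0.   0.   0.4] yaw err 0.2 tilt 0.07
force seat axes [-0.7  0.1 -0.7] torque [0.01 0.21 0.03] grip 0.46641332674410635 t 16.1333 j [ 0.26  0.43  1.71 -0.06  0.69 -1.6 ]
```

```bash
python3 -m jog '[[[0.05,0,-0.2],[0,0,0],0.65],[[0.1,0,-0.4],[0,0,0],0.65],[[0.2,0,-0.6],[0,0,0],0.65],[[0.2,0,-0.8],[0,0,0],0.65],[[0.3,0,-1.0],[0,0,0],0.65],[[0.3,0,-1.0],[0,0,0],0.65],[[0.3,0,-1.0],[0,0,0],0.65],[[0.3,0,-1.0],[0,0,0],0.65]]'; python3 goal.py 0
```

```text
time_s: 16.8
eef_pos: [530.6, 251.8, 105.7]
ee_rot: [0.157, -0.164, 0.974, -0.004]
force: [-2.0, 0.1, 2.5]
grip_width: 0.462
goal [530.5 251.8 106.2] shift [-0.1 -0.   0.5] turn [ 0.1  0.1 -0.2]
flange in seat frame [-0.1 -0.  -0.5] yaw err 0.2 tilt 0.07
force seat axes [-1.1  0.4  3. ] torque [-0.06  0.46 -0.04] grip 0.46177110480236455 t 16.8 j [ 0.26  0.43  1.71 -0.06  0.69 -1.6 ]
```

```bash
python3 -m jog '[[[0,0,0],[0,0,0],0.5],[[0,0,0],[0,0,0],0.45],[[0,0,0],[0,0,0],0.4],[[0,0,0],[0,0,0],0.38],[[0,0,0],[0,0,0],0.38],[[0,0,0],[0,0,0],0.38],[[0,0,0],[0,0,0],0.38],[[0,0,0],[0,0,0],0.38]]'; python3 -m jog '[[[-1,0,3],[0,0,0],0.38],[[-2.6,-0.4,8],[0,0,0],0.38],[[-6.4,-0.9,20],[0,0,0],0.38],[[-12.9,-1.8,40],[0,0,0],0.38],[[-22.5,-3.2,70],[0,0,0],0.38],[[-30.6,-4.3,95],[0,0,0],0.38],[[-40,-5.6,125],[0,0,0],0.38],[[-40,-5.6,125],[0,0,0],0.38]]'; cat > fin.py <<'E'
from h import *
p=capture("wrist"); T,x=tool(); print(x,sensors.sense()["force"])
Rs=Ro.from_euler("ZY",[8,-18],degrees=True); seat=np.array([529.9,253.0,109.3])
X=Rs.inv().apply(cloud(p,np.ones((384,512),bool))-seat); r=np.hypot(X[:,0],X[:,1])
for a,b in((0,6.5),(9,12),(13.3,15),(16.5,20.5),(22,26)):
    q=X[(r>a)&(r<b)]; 
    if len(q): print((a,b),len(q),"z med",np.median(q[:,2]).round(2),np.percentile(q[:,2],[10,90]).round(2))
q=X[(r<24)&(X[:,2]>4)&(X[:,2]<13)]; print(cv2.minEnclosingCircle(q[:,:2].astype(np.float32)))
b=X[(r>13)&(r<15.3)&(X[:,2]>8)]; A=np.c_[b[:,:2],np.ones(len(b))]; co=np.linalg.lstsq(A,b[:,2],rcond=None)[0]; print("tilt",np.degrees(co[:2]),"boss z",co[2])
u,v=pix(p,seat).astype(int); im=p["color"][max(0,v-60):v+60,max(0,u-80):u+80]; cv2.imwrite("pics/fin.png",cv2.resize(im,None,fx=4,fy=4,interpolation=2))
E
python3 fin.py
```

```text
time_s: 17.47
eef_pos: [530.7, 251.9, 105.6]
ee_rot: [0.157, -0.164, 0.974, -0.004]
force: [0.4, -0.1, 0.5]
grip_width: 0.62
time_s: 18.13
eef_pos: [491.2, 246.9, 237.8]
ee_rot: [0.162, -0.164, 0.973, -0.004]
force: [0.4, -0.5, 0.5]
grip_width: 0.62
[491.01757464 246.64272291 234.88130517] [-0.50118249 -1.1882977  -0.74465709]
(0, 6.5) 203 z med 22.36 [20.37 23.46]
(9, 12) 2071 z med 216.53 [ 12.32 220.46]
(13.3, 15) 858 z med 214.64 [ 11.05 220.13]
(16.5, 20.5) 1045 z med 8.79 [  7.34 223.36]
(22, 26) 3236 z med 217.94 [ -6.83 225.37]
((0.40620243549346924, -0.10053789615631104), 21.12248420715332)
tilt [-447.40885979  -81.57831899] boss z 109.40795903865181
```

View pics/fin.png

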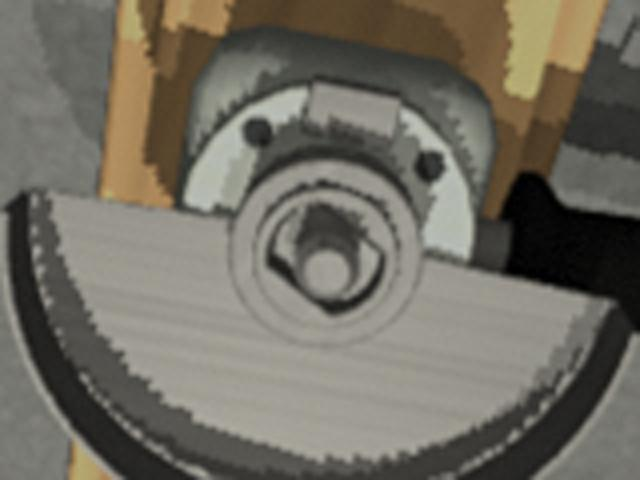

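```bash
sed -i 's/-seat); r=np/-seat); X=X[abs(X[:,2])<40]; r=np/; s/(X\[:,2\]>8)\]/(X[:,2]>9.5)\&(X[:,2]<12.5)]/' fin.py; python3 fin.py; python3 - <<'E'
from h import *
p=capture("side"); cv2.imwrite("pics/m.png",p["color"])
t=capture("top"); X=cloud(t,np.ones((384,512),bool))
for n,c in(("middle",(518,-264)),("spacer",(525,-178)),("nut",(488,-344))):
    m=np.hypot(X[:,0]-c[0],X[:,1]-c[1])<15; print(n,np.median(X[m][:,2]))
E
```

```text
[490.60783769 246.38023189 232.53391802] [-0.14600981 -0.06952881 -0.14618533]
(0, 6.5) 228 z med 21.99 [15.34 23.41]
(9, 12) 210 z med 8.16 [ 5.55 11.69]
(13.3, 15) 219 z med 11.38 [10.28 12.1 ]
(16.5, 20.5) 678 z med 8.26 [6.21 9.18]
(22, 26) 493 z med -8.64 [-10.1   -3.97]
((0.46712133288383484, 0.08504696190357208), 21.206085205078125)
tilt [0.54378486 0.10250775] boss z 11.256297651977205
middle 3.716599611173133
spacer 6.291621624870784
nut 12.84466102448338
```

```bash
python3 -c "
from rig import ctrl; print(ctrl.finish_job())"
```

```text
the job is handed in; nothing more can be done
None
```

The flange is on the spindle, boss up and fully home against the shoulder. I let go, backed the gripper off along the spindle axis, and handed the job in at about 18 s on the robot's clock.

- **Fit:** I measured the spindle's flats in the camera depth image and lined the flange up with them beforehand. It slid over the collar without needing any turning by feel. The only contact was about 3 N at the shoulder.
- **Last checks:** the boss top sits 11.3 mm above the seat (11 expected) and the rim 8.3 mm (8 expected). The flange is about 0.5 mm off centre and tilted about 0.5 degrees, both within what the camera can resolve. The flange's place on the mat is empty. The nut and spacer were never touched; depth shows both places still occupied. The force on the tool after backing off was near zero.
- **What disagreed:**
  - The fingertips turned out to stand well behind the reported TCP, not 17 mm ahead of it. My first grasp therefore closed above the flange without disturbing it, and I mended it by going lower.
  - With the 42 mm flange held, the reported opening was only about 39 mm.
  - The flange's measured offset in the gripper shifted by about 1 mm between two arm poses. I used the value measured in the same picture as the spindle.

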